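# Cap the tank's camlock adaptor

### The job

Two small tanks stand on the cabinets; one has an upright grooved adaptor with a tapered nose, the other a thick threaded stub. Put the loose two-armed camlock cap over the grooved adaptor and push it fully home with both its cam arms still raised, then swing the two cam arms all the way down, one after the other.

Things in the scene. Friction and masses are not known exactly. Their poses are not given: they have to be found in the camera images.
- cap: Loose aluminium camlock cap, about 0.5 kg: round cup standing mouth down, 53 mm wide (59 at the rim), 44 mm high; on top a square boss 28 x 28 mm (flat faces across its x and y) up to 60 mm above the mouth: grip there. Origin: centre of the mouth; z up the axis. Bore 41 mm wide (48 at the mouth), ceiling 38 mm above the mouth. It turns freely on the adaptor. Arms on its +y and -y sides.
- cam_a (a joint): Angle of the steel arm on the cap's +y side, rad: 0 straight out level, negative raised, 1.25 (stop) all the way down, 72 degrees below level. Starts at -0.4 to -0.1. Its pin is parallel to the cap's x at y = 30, z = 22 mm; it reaches 55 mm out from the pin, 12 mm wide (20 at its end), 8 thick. Light (0.5 N at its end), stays where left; blocked if the cap is well short of home.
- cam_b (a joint): The same arm on the cap's -y side (pin at y = -30, z = 22 mm), rad: 0 straight out level, negative raised, 1.25 (stop) all the way down.
- adaptor_top (a point): Centre of the grooved adaptor's flat top, 130 mm above the surface; z up. A fixed aluminium post 37 mm wide with a 26 mm wide groove, its nose tapering to 28 mm over the top 7 mm, on a square tank 110 x 110 x 50 mm. Cap fully home: its mouth 38 mm below this point; arm tips when down clear the tank by 10 mm. The other tank, 0.5 m aside, has a 49 mm thick threaded stub: not this one.

How it is judged (in metres and radians):
On the way, in this order (a step that is already met when the one before it is completed fails the run):
1. the cap sits fully home on the grooved adaptor with both cam arms still raised (horizontal distance between cap and adaptor_top below 0.01 m and z of cap in the frame of adaptor_top below -0.032 m and value of joint each of cam_a, cam_b below 0.5 rad), for 0.2 s.
2. one cam arm is down (value of joint any of cam_a, cam_b above 1 rad), for 0.2 s.
3. the other cam arm is down too (value of joint each of cam_a, cam_b above 1 rad), for 0.2 s.
At the end, for the whole second after the job is handed in: The cap sits on the grooved adaptor at rest, within 10 mm of its axis, its mouth at least 32 mm below the adaptor's top (fully home is 38 mm), tilted less than 10 degrees, and both cam arms are at least 1.0 rad below level (the stop is at 1.25 rad) (all of step 3 and horizontal distance between cap and adaptor_top below 0.01 m and z of cap in the frame of adaptor_top below -0.032 m and angle between cap's own z axis and vertical below 0.17 rad and linear speed of cap below 0.03 m/s); the robot touches nothing.
It also fails if it takes over 51 s, if anything falls off the work surface, if the arm or the gripper's body presses on something with over 40 N, if the wrist force passes 120 N, or if a joint passes its speed limit or range.

### The arm

A 6-joint arm with a two-finger parallel gripper is mounted at the origin on a cart in front of the work surface, level with it; the furniture and walls round the work are solid. World frame = base frame: x ahead of the robot, y to its left, z up, the work surface at z = 0. Lengths are in mm, angles in degrees, forces in N, time in s.
With the tool pointing down it reaches from about 300 to 850 mm from the base axis. Payload 4.2 kg.
Tool frame: the origin (TCP) lies between the finger pads; the fingertips stand 22 mm ahead of it and the grasp point (between the pads) lies 3 mm ahead of it; z points along the fingers, y is the direction in which the jaws open and shut (so a half turn about z gives the same grasp; the last joint's range is limited). The gripper opens to 91 mm and grips with 3 to 60 N. Pads are 32 mm wide; open, the fingers measure 118 mm over their backs; the gripper's body (76 mm by 178 mm) begins 60 mm behind the grasp point.
Start: joints at [-66.635, 18.312, 89.639, -0, 72.044, -1.146], TCP at [238.555, -523.195, 235.976] pointing down, gripper open.
Joint ranges: [-177.97, 177.97], [-48.28, 115.42], [12.27, 149.76], [-77.06, 257.06], [2.81, 150.46], [-146.56, 146.56]. Speed limits (degrees/s): [147.25, 147.25, 180, 180, 180, 180].

### API

Orientations are given as [roll, pitch, yaw] about the fixed x, y, z axes, in that order (R = Rz(yaw) Ry(pitch) Rx(roll)).
In Python, from workcell import telemetry, cams, env gives the robot as it stands.
- The arm moves only by the shell command python3 -m inch 'ROWS' [FORCE]. ROWS is JSON, a list of rows, each an object of numbers: "x", "y", "z": the shift along the tool's x, y, z in cm; "yaw": the turn about the tool's z in units of 5 degrees (1.0 is 5 degrees); "gripper": the gripper's target within -1 to 1 (fully open at 1, half-way at 0, shut at -1). A call has 1 to 12 rows; each row shifts and turns the commanded pose from where the row before left it, along the tool's axes as they then stand; what a row does not reach is not made up. A row lasts 1/12 s, in which the tool goes at most 41.7 mm and 7.16 degrees, less where a joint would pass 70% of its speed; a pose out of reach is approached as far as the arm can. A call is refused whole if a number of a shift passes 4.17 or a number of a turn 1, either way. A call with a gripper value outside its range is refused whole. The fingers move at their own pace and stop on an object; FORCE is the grip in N (left out, the last holds). Time passes only in rows, so rows that do not move let the fingers close. It gives the time, the measured TCP pose, the force and the opening at its end, in the units of the state.
- telemetry.state(): the state, without advancing time (a new reading comes with each control period).
- cams.grab_frame(name): name is "scene" or "top" or "wrist"; returns a dict with "pixels" (384x512x3 uint8, red, green, blue), "mtx" (3x3 intrinsics, pixels), "distortion" ([k1, k2, p1, p2, k3] as OpenCV has them; the pictures are not rectified), "rvec" (rotation vector, rad) and "tvec" (3), from world to camera coordinates, as OpenCV has them. Camera axes: x right, y down, z forward; pixel columns grow to the right and rows downward; lengths in mm; the calibration is good to about 2 mm. A picture is of the moment at which its call begins. There is no depth.
- env.job_done(): hands the job in, once; it reports no verdict.
The state is a dict: "time_s": time; "qpos": joint angles; "qvel": joint speeds; "effort": joint torques, N m; "ee_pos": TCP position; "ee_rot": TCP orientation; "force": force on the tool from outside, world axes, zero at the start; "torque": the same for the moment, N m; "gripper_width": finger opening in mm.
Only numpy, scipy, OpenCV 4.12 (cv2) and the standard library are available. Lean on these libraries where they do the work, as an engineer would, in place of code of your own. Each camera call takes 0.05 s, during which the arm holds its last target. There are 200 camera calls.

## Working session

There is one attempt and no reset: what is moved stays moved. The work goes in short steps, Python scripts to look and compute and a shell command to move; the robot and the scene stay as the last step left them, time stands still between calls to the robot, and variables do not carry over. Pictures are saved under pics/ and viewed, about 8 in all and at most 12, crops included, and the job is handed in when it is done.

```bash
mkdir -p pics; cat > h.py <<'E'
import numpy as np, cv2, pickle
from workcell import telemetry, cams, env
def grab(n,tag):
    f=cams.grab_frame(n); cv2.imwrite(f'pics/{tag}.png',f['pixels'][:,:,::-1]); pickle.dump(f,open(f'pics/{tag}.pkl','wb')); return f
def ld(tag): return pickle.load(open(f'pics/{tag}.pkl','rb'))
def ray(f,u,v):
    K,d=np.array(f['mtx'],float),np.array(f['distortion'],float)
    p=cv2.undistortPoints(np.array([[[u,v]]],float),K,d)[0,0]
    R=cv2.Rodrigues(np.array(f['rvec'],float))[0]; t=np.array(f['tvec'],float).ravel()
    return -R.T@t, R.T@np.array([p[0],p[1],1])
def onz(f,u,v,z):
    c,d=ray(f,u,v); return (c+d*(z-c[2])/d[2]).round(1)
def proj(f,P):
    return cv2.projectPoints(np.array(P,float).reshape(-1,3),np.array(f['rvec'],float),np.array(f['tvec'],float),np.array(f['mtx'],float),np.array(f['distortion'],float))[0].reshape(-1,2).round(1)
E
python3 - <<'E'
from h import *
a=grab('scene','s0'); b=grab('top','t0')
cv2.imwrite('pics/b0.png',np.hstack([cv2.imread('pics/s0.png'),cv2.imread('pics/t0.png')])[:, :])
print(telemetry.state())
for f in(a,b): print(ray(f,256,192))
E
```

```text
{'time_s': 0.1, 'qpos': array([-6.66349164e+01,  1.83467931e+01,  8.96998346e+01, -1.07281461e-03,
        7.20437711e+01, -1.14703769e+00]), 'qvel': array([ 0.06917197, -0.05490647, -0.15090653,  0.06955164, -0.09730084,
       -0.06287399]), 'effort': array([-2.04406467e-05, -4.13335741e+01, -2.32510275e+01,  7.28326058e-02,
        4.21623490e-02, -3.71517115e-05]), 'ee_pos': array([ 238.37746893, -522.79692361,  235.21337047]), 'ee_rot': array([-1.79909599e+02, -7.89792849e-04,  2.45124522e+01]), 'force': array([ 0.343535  ,  0.33134032, -0.18863449]), 'torque': array([-0.01864558,  0.01168939,  0.03742179]), 'gripper_width': 91.31400235084513}
(array([-44.45319505, 532.33228188, 662.97215775]), array([ 0.54114007, -0.58122564, -0.60779628]))
(array([ 408.61389386,  -11.17650869, 1118.59366904]), array([ 0.06204868, -0.00864481, -0.99814468]))
```

View pics/t0.png

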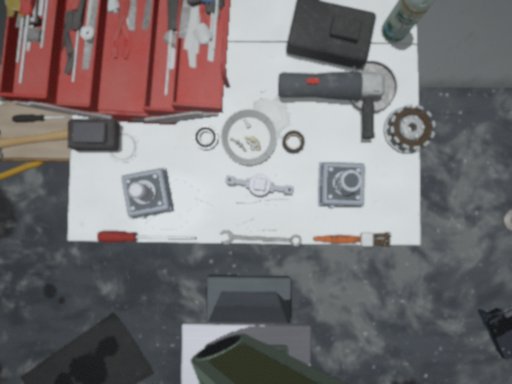

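View pics/s0.png

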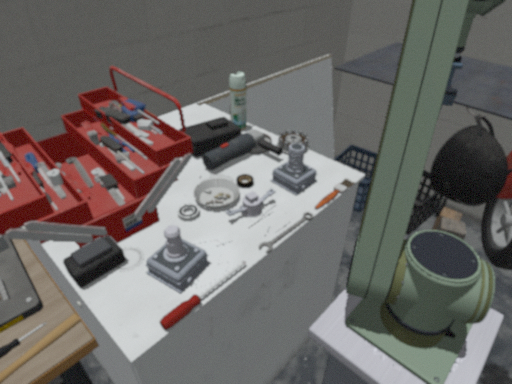

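Top view: cap at about (259,185), left tank (148,191), right tank (343,184). I'll zoom in on the three to tell the tanks apart.

```bash
python3 - <<'E'
from h import *
s=cv2.imread('pics/s0.png');t=cv2.imread('pics/t0.png')
c=lambda im,x,y,w,h,k:cv2.resize(im[y:y+h,x:x+w],(w*k,h*k),interpolation=cv2.INTER_CUBIC)
r1=np.hstack([c(s,143,220,66,70,4),c(s,265,130,66,70,4),c(s,220,175,66,70,4)])
r2=np.hstack([c(t,115,160,66,70,4),c(t,310,150,66,70,4),c(t,224,150,66+8,70,4)[:,:296][:,16:280]])
cv2.imwrite('pics/c0.png',np.vstack([r1,r2]))
f=ld('t0')
print('cap boss',onz(f,259,184,60),'R top',onz(f,347,180,130),'L top',onz(f,142,190,130))
print('arm tips',onz(f,229,181,35),onz(f,291,191,35))
E
```

```text
cap boss [493.5 -27.2  60. ] R top [ 499.1 -221.2  130. ] L top [471.5 233.4 130. ]
arm tips [501.9  45.3  35. ] [ 479.4 -105.4   35. ]
```

View pics/c0.png

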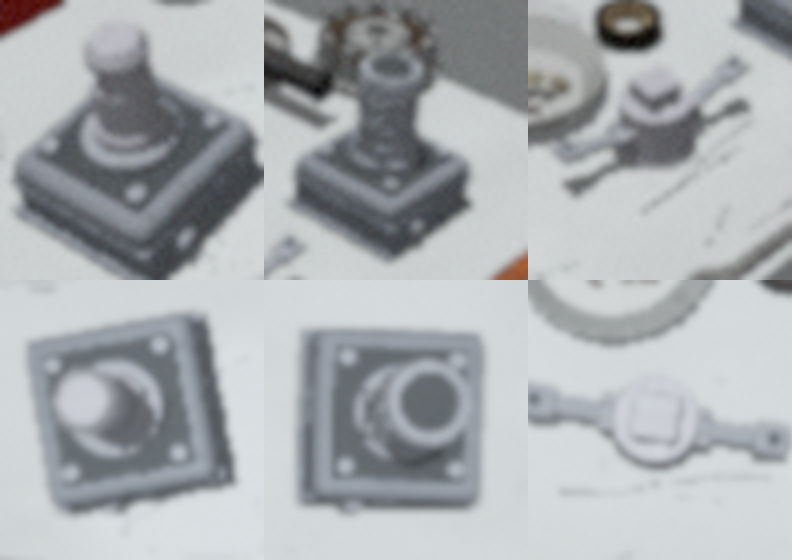

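The left tank (y≈+233) carries the grooved adaptor: smooth post with a tapered nose. The right one is the hollow threaded stub. The cap is near (493,-27), and its y axis lies about 81.5° from world x. I'll turn there first, then translate.

```bash
python3 -m inch '[{"yaw":-1,"x":2,"y":-1},{"yaw":-1,"x":2,"y":-1},{"yaw":-1,"x":2,"y":-1},{"yaw":-1,"x":2},{"yaw":-1,"x":2},{"yaw":-1,"x":2},{"yaw":-1,"x":2},{"yaw":-1,"x":2},{"yaw":-1,"x":2},{"yaw":-1,"x":2},{"yaw":-1,"x":2},{"yaw":-0.4,"x":2}]' | tail -c 600
python3 - <<'E'
from h import *
s=telemetry.state();y=np.radians(s['ee_rot'][2]);d=np.array([493.5-0,-27.2])-s['ee_pos'][:2]
print(s['ee_pos'],s['ee_rot'],d@[np.cos(y),np.sin(y)],d@[np.sin(y),-np.cos(y)])
E
```

```text
[ 238.37746893 -522.79692361  235.21337047] [-1.79909599e+02 -7.89792849e-04  2.45124522e+01] 437.74732547252944 -345.0812883764606invalid input
```

```bash
python3 -m inch '[{"x":2,"y":-1,"z":0,"yaw":-1,"gripper":1},{"x":2,"y":-1,"z":0,"yaw":-1,"gripper":1},{"x":2,"y":-1,"z":0,"yaw":-1,"gripper":1},{"x":2,"y":0,"z":0,"yaw":-1,"gripper":1},{"x":2,"y":0,"z":0,"yaw":-1,"gripper":1},{"x":2,"y":0,"z":0,"yaw":-1,"gripper":1},{"x":2,"y":0,"z":0,"yaw":-1,"gripper":1},{"x":2,"y":0,"z":0,"yaw":-1,"gripper":1},{"x":2,"y":0,"z":0,"yaw":-1,"gripper":1},{"x":2,"y":0,"z":0,"yaw":-1,"gripper":1},{"x":2,"y":0,"z":0,"yaw":-1,"gripper":1},{"x":2,"y":0,"z":0,"yaw":-0.4,"gripper":1}]' | tail -c 600
cat > to.py <<'E'
import sys
from h import *
def to(x,y,yaw=None):
    s=telemetry.state();a=np.radians(s['ee_rot'][2]);d=np.array([x,y])-s['ee_pos'][:2]
    print('t',round(s['time_s'],2),'pos',s['ee_pos'].round(1),'rot',s['ee_rot'].round(1),'F',s['force'].round(1),'w',round(s['gripper_width'],1))
    print('move cm: x',round(d@[np.cos(a),np.sin(a)]/10,2),'y',round(d@[np.sin(a),-np.cos(a)]/10,2))
if __name__=='__main__': to(float(sys.argv[1]),float(sys.argv[2]))
E
python3 to.py 493.5 -27.2
```

```text
time_s: 1.1
ee_pos: [365.2, -315.4, 235.5]
ee_rot: [-180.0, -0.0, 81.7]
force: [1.0, -0.6, 0.6]
gripper_width: 91.1
t 1.1 pos [ 365.2 -315.4  235.5] rot [-180.    -0.    81.7] F [ 1.  -0.6  0.6] w 91.1
move cm: x 30.37 y 8.55
```

```bash
python3 -m inch '[{"x":3.4,"y":0.95,"z":0},{"x":3.4,"y":0.95,"z":0},{"x":3.4,"y":0.95,"z":0},{"x":3.4,"y":0.95,"z":0},{"x":3.4,"y":0.95,"z":0},{"x":3.4,"y":0.95,"z":0},{"x":3.4,"y":0.95,"z":0},{"x":3.4,"y":0.95,"z":0},{"x":3.2,"y":0.95,"z":0},{"x":0,"y":0,"z":0},{"x":0,"y":0,"z":0}]' | tail -c 600
python3 to.py 493.5 -27.2
python3 - <<'E'
from h import *
f=grab('wrist','w1'); print(proj(f,[493.5,-27.2,60]))
cv2.imwrite('pics/w1.png',cv2.resize(f['pixels'][:,:,::-1],(768,576)))
E
```

```text
t 1.1 pos [ 365.2 -315.4  235.5] rot [-180.    -0.    81.7] F [ 1.  -0.6  0.6] w 91.1
move cm: x 30.37 y 8.55
[[ 340.4 -113.7]]invalid input
```

View pics/w1.png

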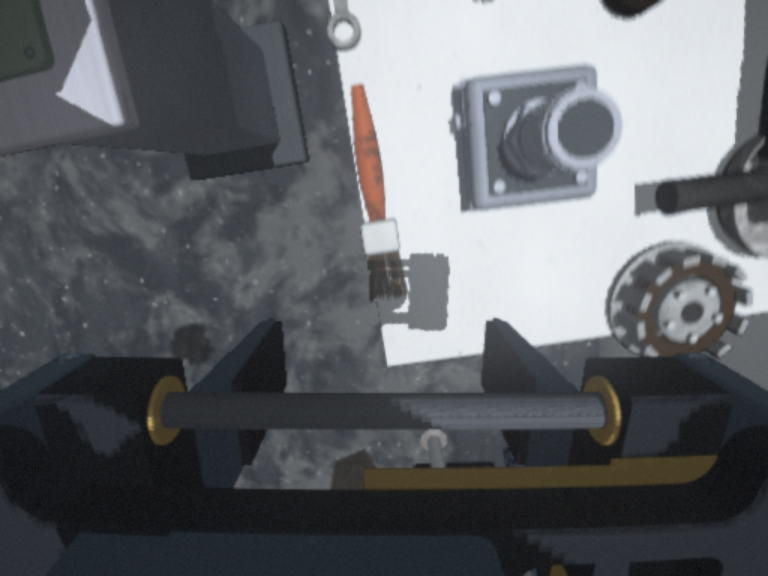

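The move was refused because every row needs all five keys. The picture (1 use) still shows the stub tank at the start position, with the fingers along the bottom of the image.

```bash
python3 -m inch '[{"x":3.4,"y":0.95,"z":0,"yaw":0,"gripper":1},{"x":3.4,"y":0.95,"z":0,"yaw":0,"gripper":1},{"x":3.4,"y":0.95,"z":0,"yaw":0,"gripper":1},{"x":3.4,"y":0.95,"z":0,"yaw":0,"gripper":1},{"x":3.4,"y":0.95,"z":0,"yaw":0,"gripper":1},{"x":3.4,"y":0.95,"z":0,"yaw":0,"gripper":1},{"x":3.4,"y":0.95,"z":0,"yaw":0,"gripper":1},{"x":2.5,"y":0.95,"z":0,"yaw":0,"gripper":1},{"x":0,"y":0.95,"z":0,"yaw":0,"gripper":1},{"x":0,"y":0,"z":0,"yaw":0,"gripper":1}]'
python3 to.py 493.5 -27.2
python3 - <<'E'
from h import *
f=grab('wrist','w2'); print(proj(f,[[493.5,-27.2,60],[471.5,233.4,130]])*1.5, ray(f,256,192))
cv2.imwrite('pics/w2.png',cv2.resize(f['pixels'][:,:,::-1],(768,576)))
E
```

```text
time_s: 1.98
ee_pos: [489.9, -68.4, 235.6]
ee_rot: [180.0, 0.0, 81.7]
force: [0.4, -0.0, -0.1]
gripper_width: 90.9
t 1.98 pos [489.9 -68.4 235.6] rot [180.    0.   81.7] F [ 0.4 -0.  -0.1] w 90.9
move cm: x 4.13 y -0.24
[[ 378.75  220.5 ]
 [ 260.85 -254.25]] (array([502.28087244,  10.75748991, 384.75444734]), array([-0.03730139, -0.27742825, -0.96004045]))
```

View pics/w2.png

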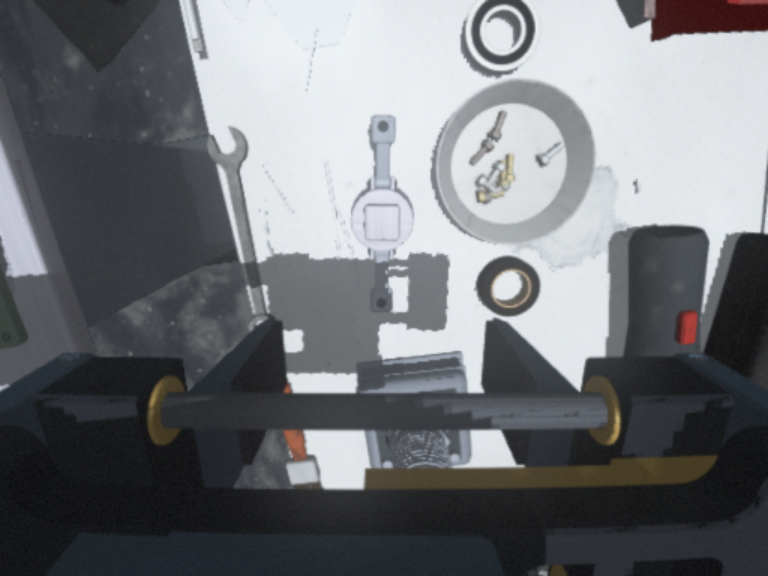

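Boss top centre is at about (382.5,222) in the 1.5x image. The arm tips at (383,128) and (380,298) lie along the tool x axis to within about 1°.

```bash
python3 - <<'E'
from h import *
from to import to
f=ld('w2'); p=onz(f,382.5/1.5,222/1.5,60);print(p); to(p[0],p[1])
a=onz(f,383/1.5,128/1.5,32);b=onz(f,380/1.5,298/1.5,32);d=a-b;print(a,b,np.degrees(np.arctan2(d[1],d[0])))
E
```

```text
[496.3 -28.8  60. ]
t 2.03 pos [488.7 -69.2 235.5] rot [-180.     0.    81.6] F [ 0.1 -0.4  0.1] w 90.9
move cm: x 4.11 y 0.16
[507.3  43.4  32. ] [ 483.6 -100.    32. ] 80.61544602316249
```

```bash
python3 -m inch '[{"x":2.1,"y":0.16,"z":2,"yaw":0.15,"gripper":1},{"x":2,"y":0,"z":3,"yaw":0,"gripper":1},{"x":0,"y":0,"z":3,"yaw":0,"gripper":1},{"x":0,"y":0,"z":3,"yaw":0,"gripper":1},{"x":0,"y":0,"z":2,"yaw":0,"gripper":1},{"x":0,"y":0,"z":1.5,"yaw":0,"gripper":1},{"x":0,"y":0,"z":1.2,"yaw":0,"gripper":1},{"x":0,"y":0,"z":0.8,"yaw":0,"gripper":1},{"x":0,"y":0,"z":0,"yaw":0,"gripper":1},{"x":0,"y":0,"z":0,"yaw":0,"gripper":1},{"x":0,"y":0,"z":0,"yaw":0,"gripper":1}]'
python3 to.py 496.3 -28.8
python3 -m inch '[{"x":0,"y":0,"z":0,"yaw":0,"gripper":-1},{"x":0,"y":0,"z":0,"yaw":0,"gripper":-1},{"x":0,"y":0,"z":0,"yaw":0,"gripper":-1},{"x":0,"y":0,"z":0,"yaw":0,"gripper":-1},{"x":0,"y":0,"z":0,"yaw":0,"gripper":-1},{"x":0,"y":0,"z":0,"yaw":0,"gripper":-1},{"x":0,"y":0,"z":0,"yaw":0,"gripper":-1},{"x":0,"y":0,"z":0,"yaw":0,"gripper":-1},{"x":0,"y":0,"z":0,"yaw":0,"gripper":-1},{"x":0,"y":0,"z":0,"yaw":0,"gripper":-1},{"x":0,"y":0,"z":0,"yaw":0,"gripper":-1},{"x":0,"y":0,"z":0,"yaw":0,"gripper":-1}]' 45
```

```text
time_s: 2.95
ee_pos: [496.7, -29.3, 71.7]
ee_rot: [179.9, 0.0, 80.7]
force: [0.5, -0.8, 0.5]
gripper_width: 91.1
t 2.95 pos [496.7 -29.3  71.7] rot [179.9   0.   80.7] F [ 0.5 -0.8  0.5] w 91.1
move cm: x 0.04 y -0.05
time_s: 3.95
ee_pos: [495.6, -28.6, 70.8]
ee_rot: [-179.9, 0.0, 80.8]
force: [-1.8, 0.3, 1.3]
gripper_width: 27.4
```

```bash
python3 -m inch '[{"x":0,"y":0,"z":-0.5,"yaw":0,"gripper":-1},{"x":0,"y":0,"z":-2,"yaw":0,"gripper":-1},{"x":0,"y":0,"z":-3,"yaw":0,"gripper":-1},{"x":0,"y":0,"z":-3,"yaw":0,"gripper":-1},{"x":0,"y":0,"z":-3,"yaw":0,"gripper":-1},{"x":0,"y":0,"z":-3,"yaw":0,"gripper":-1},{"x":0,"y":0,"z":-2,"yaw":0,"gripper":-1},{"x":0,"y":0,"z":0,"yaw":0,"gripper":-1},{"x":0,"y":0,"z":0,"yaw":0,"gripper":-1}]'
python3 to.py 471.5 160
```

```text
time_s: 4.7
ee_pos: [496.2, -28.7, 235.8]
ee_rot: [179.9, 0.0, 80.8]
force: [-0.3, -0.4, -4.9]
gripper_width: 27.6
t 4.7 pos [496.2 -28.7 235.8] rot [179.9   0.   80.8] F [-0.3 -0.4 -4.9] w 27.6
move cm: x 18.23 y -5.47
```

```bash
python3 -m inch '[{"x":1.3,"y":-0.4,"z":0,"yaw":0,"gripper":-1},{"x":2.6,"y":-0.8,"z":0,"yaw":0,"gripper":-1},{"x":2.6,"y":-0.8,"z":0,"yaw":0,"gripper":-1},{"x":2.6,"y":-0.8,"z":0,"yaw":0,"gripper":-1},{"x":2.6,"y":-0.8,"z":0,"yaw":0,"gripper":-1},{"x":2.6,"y":-0.8,"z":0,"yaw":0,"gripper":-1},{"x":2.6,"y":-0.8,"z":0,"yaw":0,"gripper":-1},{"x":1.3,"y":-0.3,"z":0,"yaw":0,"gripper":-1},{"x":0,"y":0,"z":0,"yaw":0,"gripper":-1},{"x":0,"y":0,"z":0,"yaw":0,"gripper":-1},{"x":0,"y":0,"z":0,"yaw":0,"gripper":-1}]'
python3 to.py 471.5 233.4
python3 - <<'E'
from h import *
f=grab('wrist','w3'); print(proj(f,[[471.5,233.4,130]])*1.5)
cv2.imwrite('pics/w3.png',cv2.resize(f['pixels'][:,:,::-1],(768,576)))
E
```

```text
time_s: 5.62
ee_pos: [470.3, 158.9, 234.1]
ee_rot: [-179.8, 0.1, 80.8]
force: [-0.2, 0.1, -5.0]
gripper_width: 27.8
t 5.62 pos [470.3 158.9 234.1] rot [-1.798e+02  1.000e-01  8.080e+01] F [-0.2  0.1 -5. ] w 27.8
move cm: x 7.37 y -1.08
[[364.05 180.6 ]]
```

View pics/w3.png

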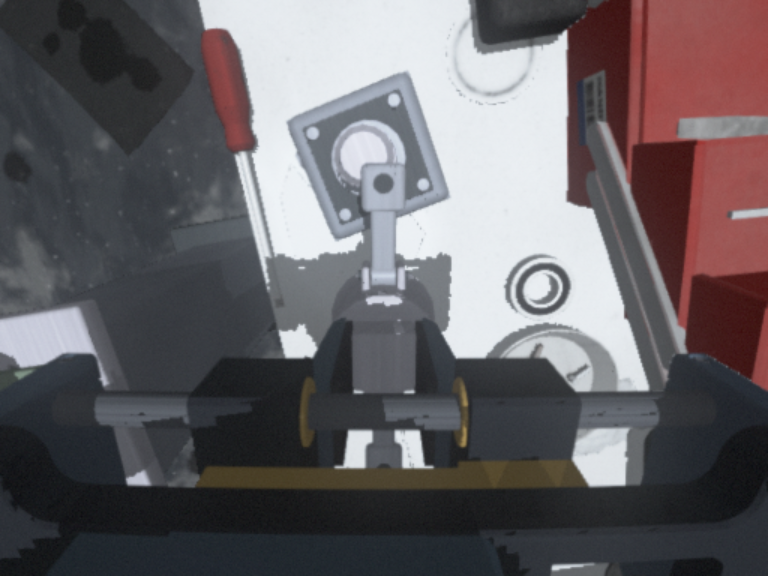

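The adaptor top is partly hidden behind cam arm a: bright disc around (368,155). The four tank bolts, at (393,100), (312,132), (345,215) and (424,185), give an independent centre.

```bash
python3 - <<'E'
from h import *
f=ld('w3')
b=np.array([onz(f,u/1.5,v/1.5,52) for u,v in[(393,100),(312,132),(345,215),(424,185)]]);print(b,b.mean(0))
P=lambda x,y,z:proj(f,[x,y,z])[0]*1.5
im=cv2.resize(f['pixels'][:,:,::-1],(768,576),interpolation=cv2.INTER_CUBIC)
c=b.mean(0); th=np.linspace(0,6.28,60)
for r,z,col in((14,130,(0,0,255)),(18.5,123,(0,255,0))):
    p=proj(f,[[c[0]+r*np.cos(t),c[1]+r*np.sin(t),z] for t in th])*1.5
    cv2.polylines(im,[p.astype(int)],True,col,1)
t=ld('t0'); it=cv2.resize(t['pixels'][:,:,::-1],None,fx=6,fy=6,interpolation=cv2.INTER_CUBIC)
for r,z,col in((14,130,(0,0,255)),(18.5,123,(0,255,0))):
    p=proj(t,[[c[0]+r*np.cos(q),c[1]+r*np.sin(q),z] for q in th])*6+2.5
    cv2.polylines(it,[p.astype(int)],True,col,1)
s=ld('s0'); iss=cv2.resize(s['pixels'][:,:,::-1],None,fx=6,fy=6,interpolation=cv2.INTER_CUBIC)
for r,z,col in((14,130,(0,0,255)),(18.5,123,(0,255,0))):
    p=proj(s,[[c[0]+r*np.cos(q),c[1]+r*np.sin(q),z] for q in th])*6+2.5
    cv2.polylines(iss,[p.astype(int)],True,col,1)
A=cv2.resize(im[90:230,300:440],(260,260));B=it[160*6-0:160*6+260,122*6:122*6+260];C=iss[222*6:222*6+260,150*6:150*6+260]
cv2.imwrite('pics/o3.png',np.hstack([A,B,C]))
E
```

```text
[[499.1 286.9  52. ]
 [434.2 274.3  52. ]
 [447.6 207.9  52. ]
 [513.7 221.1  52. ]] [473.65 247.55  52.  ]
```

View pics/o3.png

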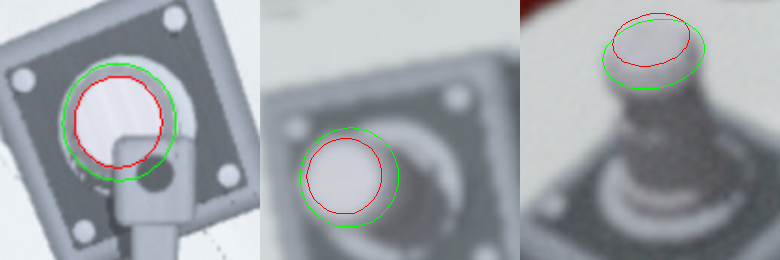

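The overlay agrees in all three views, so the adaptor axis is at (473.7, 247.5).

```bash
python3 to.py 473.7 247.5
```

```text
t 5.67 pos [470.6 158.8 234.6] rot [-1.799e+02  1.000e-01  8.070e+01] F [ 0.  -0.8 -6.2] w 27.7
move cm: x 8.81 y -1.13
```

```bash
python3 -m inch '[{"x":1.4,"y":-0.2,"z":0,"yaw":0,"gripper":-1},{"x":2.4,"y":-0.3,"z":0,"yaw":0,"gripper":-1},{"x":2.4,"y":-0.3,"z":0,"yaw":0,"gripper":-1},{"x":1.6,"y":-0.2,"z":0,"yaw":0,"gripper":-1},{"x":1,"y":-0.13,"z":0,"yaw":0,"gripper":-1},{"x":0,"y":0,"z":0,"yaw":0,"gripper":-1},{"x":0,"y":0,"z":0,"yaw":0,"gripper":-1},{"x":0,"y":0,"z":0,"yaw":0,"gripper":-1},{"x":0,"y":0,"z":1.5,"yaw":0,"gripper":-1},{"x":0,"y":0,"z":1.2,"yaw":0,"gripper":-1},{"x":0,"y":0,"z":0,"yaw":0,"gripper":-1},{"x":0,"y":0,"z":0,"yaw":0,"gripper":-1}]'
python3 to.py 473.7 247.5
python3 - <<'E'
from h import *
a=grab('top','t4'); b=grab('scene','s4')
cv2.imwrite('pics/c4.png',np.hstack([cv2.resize(a['pixels'][140:240,100:180,::-1],(400,500),interpolation=2),cv2.resize(b['pixels'][200:300,130:210,::-1],(400,500),interpolation=2)]))
E
```

```text
time_s: 6.67
ee_pos: [473.8, 247.3, 208.6]
ee_rot: [-179.9, 0.1, 80.7]
force: [0.1, -0.5, -5.7]
gripper_width: 27.8
t 6.67 pos [473.8 247.3 208.6] rot [-1.799e+02  1.000e-01  8.070e+01] F [ 0.1 -0.5 -5.7] w 27.8
move cm: x 0.02 y -0.02
```

View pics/c4.png

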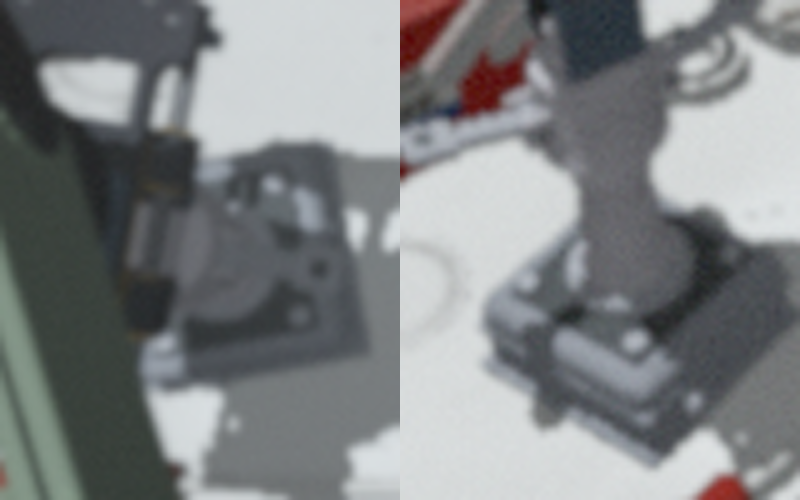

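The cap sits concentric above the post (scene panel, cup directly over the post). I'll lower it in stages and watch the force.

```bash
python3 -m inch '[{"x":0,"y":0,"z":0.4,"yaw":0,"gripper":-1},{"x":0,"y":0,"z":0.4,"yaw":0,"gripper":-1},{"x":0,"y":0,"z":0.4,"yaw":0,"gripper":-1},{"x":0,"y":0,"z":0.4,"yaw":0,"gripper":-1},{"x":0,"y":0,"z":0.4,"yaw":0,"gripper":-1},{"x":0,"y":0,"z":0,"yaw":0,"gripper":-1}]'; python3 -m inch '[{"x":0,"y":0,"z":0.3,"yaw":0,"gripper":-1},{"x":0,"y":0,"z":0.3,"yaw":0,"gripper":-1},{"x":0,"y":0,"z":0.3,"yaw":0,"gripper":-1},{"x":0,"y":0,"z":0.3,"yaw":0,"gripper":-1},{"x":0,"y":0,"z":0.3,"yaw":0,"gripper":-1},{"x":0,"y":0,"z":0.3,"yaw":0,"gripper":-1},{"x":0,"y":0,"z":0.2,"yaw":0,"gripper":-1},{"x":0,"y":0,"z":0,"yaw":0,"gripper":-1}]'
```

```text
time_s: 7.27
ee_pos: [473.5, 248.2, 187.8]
ee_rot: [-179.9, 0.1, 80.8]
force: [0.4, 0.3, -5.4]
gripper_width: 27.6
time_s: 7.93
ee_pos: [473.8, 248.3, 168.4]
ee_rot: [-180.0, 0.0, 80.8]
force: [-0.8, 0.3, -6.9]
gripper_width: 27.8
```

```bash
python3 -m inch '[{"x":0,"y":0,"z":0.2,"yaw":0,"gripper":-1},{"x":0,"y":0,"z":0.2,"yaw":0,"gripper":-1},{"x":0,"y":0,"z":0.1,"yaw":0,"gripper":-1},{"x":0,"y":0,"z":0,"yaw":0,"gripper":-1},{"x":0,"y":0,"z":0,"yaw":0,"gripper":-1}]';  python3 -m inch '[{"x":0,"y":0,"z":0.1,"yaw":0,"gripper":-1},{"x":0,"y":0,"z":0.1,"yaw":0,"gripper":-1},{"x":0,"y":0,"z":0,"yaw":0,"gripper":-1},{"x":0,"y":0,"z":0,"yaw":0,"gripper":-1}]'
```

```text
time_s: 8.35
ee_pos: [474.1, 248.4, 163.9]
ee_rot: [-180.0, 0.0, 80.8]
force: [0.7, 0.7, -4.4]
gripper_width: 27.6
time_s: 8.68
ee_pos: [474.3, 248.6, 163.1]
ee_rot: [179.9, -0.0, 80.8]
force: [-2.3, -1.3, 6.2]
gripper_width: 27.4
```

```bash
python3 -m inch '[{"x":0,"y":0,"z":0.1,"yaw":0,"gripper":-1},{"x":0,"y":0,"z":0.1,"yaw":0,"gripper":-1},{"x":0,"y":0,"z":0,"yaw":0,"gripper":-1},{"x":0,"y":0,"z":0,"yaw":0,"gripper":-1}]'
```

```text
time_s: 9.02
ee_pos: [474.3, 248.6, 163.1]
ee_rot: [179.9, -0.1, 80.8]
force: [-5.6, -2.4, 16.8]
gripper_width: 27.4
```

Hard stop at 163.1 (predicted home 162.8), so the cap is home. Next I release, lift and check.

```bash
python3 -m inch '[{"x":0,"y":0,"z":0,"yaw":0,"gripper":0.3},{"x":0,"y":0,"z":0,"yaw":0,"gripper":0.3},{"x":0,"y":0,"z":0,"yaw":0,"gripper":0.3},{"x":0,"y":0,"z":0,"yaw":0,"gripper":0.3},{"x":0,"y":0,"z":-1,"yaw":0,"gripper":0.3},{"x":0,"y":0,"z":-2,"yaw":0,"gripper":0.3},{"x":0,"y":0,"z":-3,"yaw":0,"gripper":0.3},{"x":0,"y":0,"z":-2,"yaw":0,"gripper":0.3},{"x":-2,"y":0,"z":0,"yaw":0,"gripper":-1},{"x":-3,"y":0,"z":0,"yaw":0,"gripper":-1},{"x":-1,"y":0,"z":0,"yaw":0,"gripper":-1},{"x":0,"y":0,"z":0,"yaw":0,"gripper":-1}]'
python3 to.py 473.7 247.5
python3 - <<'E'
from h import *
a=grab('wrist','w5'); b=grab('scene','s5')
for f in(a,b): print(proj(f,[[473.7,247.5,152]]))
cv2.imwrite('pics/c5.png',np.hstack([a['pixels'][60:340,100:400,::-1],cv2.resize(b['pixels'][180:292,110:230,::-1],(300,280),interpolation=2)]))
E
```

```text
time_s: 10.02
ee_pos: [464.2, 187.6, 240.5]
ee_rot: [180.0, 0.0, 80.6]
force: [0.4, -1.6, 0.0]
gripper_width: 35.5
t 10.02 pos [464.2 187.6 240.5] rot [180.    0.   80.6] F [ 0.4 -1.6  0. ] w 35.5
move cm: x 6.06 y -0.03
[[253.8 136.7]]
[[170.1 220.7]]
```

View pics/c5.png

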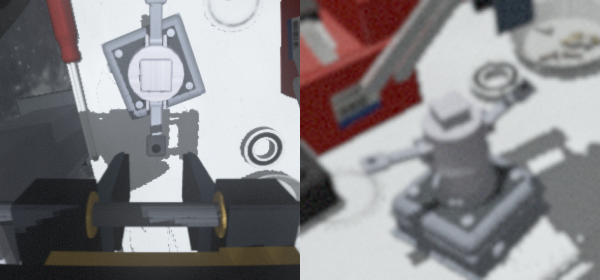

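The cap is home and upright, with both arms raised; boss in the wrist crop is at about (157,76), arms along tool x. Now I push the near arm (cam_b) down with closed fingers.

```bash
python3 -m inch '[{"x":-0.7,"y":0,"z":2,"yaw":0,"gripper":-1},{"x":0,"y":0,"z":3,"yaw":0,"gripper":-1},{"x":0,"y":0,"z":1.5,"yaw":0,"gripper":-1},{"x":0,"y":0,"z":0.8,"yaw":0,"gripper":-1},{"x":0,"y":0,"z":0.8,"yaw":0,"gripper":-1},{"x":0,"y":0,"z":0.8,"yaw":0,"gripper":-1},{"x":0,"y":0,"z":0.8,"yaw":0,"gripper":-1},{"x":0,"y":0,"z":0.8,"yaw":0,"gripper":-1},{"x":0,"y":0,"z":0.8,"yaw":0,"gripper":-1},{"x":0,"y":0,"z":0,"yaw":0,"gripper":-1}]'; python3 to.py 474.3 248.5; python3 -m inch '[{"x":0,"y":0,"z":0.6,"yaw":0,"gripper":-1},{"x":0,"y":0,"z":0.6,"yaw":0,"gripper":-1},{"x":0,"y":0,"z":0.6,"yaw":0,"gripper":-1},{"x":0,"y":0,"z":0.6,"yaw":0,"gripper":-1},{"x":0,"y":0,"z":0,"yaw":0,"gripper":-1}]'; python3 to.py 474.3 248.5
```

```text
time_s: 10.95
ee_pos: [462.9, 182.1, 125.7]
ee_rot: [-179.9, 0.1, 80.8]
force: [0.9, -0.8, 0.5]
gripper_width: 0.2
t 10.95 pos [462.9 182.1 125.7] rot [-1.799e+02  1.000e-01  8.080e+01] F [ 0.9 -0.8  0.5] w 0.2
move cm: x 6.73 y 0.06
time_s: 11.37
ee_pos: [462.5, 181.9, 101.6]
ee_rot: [-179.9, 0.1, 80.8]
force: [-1.1, -0.6, -0.1]
gripper_width: 0.3
t 11.37 pos [462.5 181.9 101.6] rot [-1.799e+02  1.000e-01  8.080e+01] F [-1.1 -0.6 -0.1] w 0.3
move cm: x 6.77 y 0.09
```

```bash
python3 -m inch '[{"x":0,"y":0,"z":0.6,"yaw":0,"gripper":-1},{"x":0.1,"y":0,"z":0,"yaw":0,"gripper":-1},{"x":0.1,"y":0,"z":0,"yaw":0,"gripper":-1},{"x":0.1,"y":0,"z":0,"yaw":0,"gripper":-1},{"x":0,"y":0,"z":0,"yaw":0,"gripper":-1}]'; python3 -m inch '[{"x":0.1,"y":0,"z":0,"yaw":0,"gripper":-1},{"x":0.1,"y":0,"z":0,"yaw":0,"gripper":-1},{"x":0,"y":0,"z":0,"yaw":0,"gripper":-1},{"x":0,"y":0,"z":0,"yaw":0,"gripper":-1}]'
python3 - <<'E'
from h import *
a=grab('scene','s6'); b=grab('top','t6')
cv2.imwrite('pics/c6.png',np.hstack([cv2.resize(f['pixels'][y:y+100,x:x+100,::-1],(400,400),interpolation=2) for f,x,y in((a,120,190),(b,100,140))]))
E
```

```text
time_s: 11.78
ee_pos: [463.8, 185.4, 97.0]
ee_rot: [-180.0, 0.0, 80.8]
force: [0.1, -0.9, -1.2]
gripper_width: 0.3
time_s: 12.12
ee_pos: [464.0, 187.1, 96.9]
ee_rot: [-180.0, 0.0, 80.8]
force: [-0.7, -1.5, -0.3]
gripper_width: 0.5
```

View pics/c6.png

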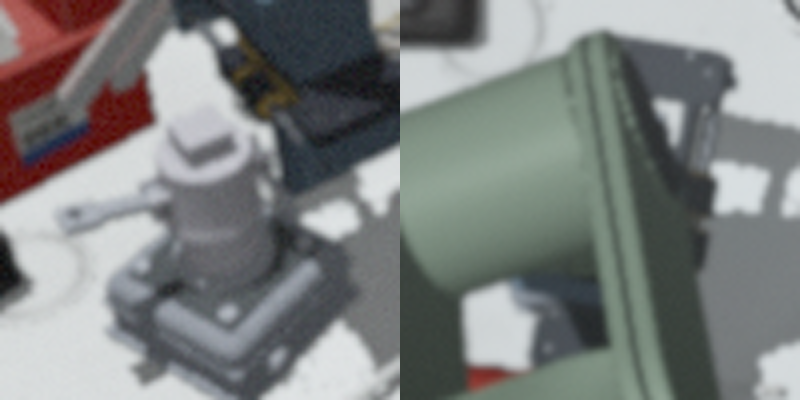

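cam_b is no longer sticking out; it's hidden behind the fingers, and there is still a gap to the cup. I'll nudge inward until I feel the stop.

```bash
python3 -m inch '[{"x":0.1,"y":0,"z":0.2,"yaw":0,"gripper":-1},{"x":0.1,"y":0,"z":0.2,"yaw":0,"gripper":-1},{"x":0,"y":0,"z":0,"yaw":0,"gripper":-1},{"x":0,"y":0,"z":0,"yaw":0,"gripper":-1}]';  python3 -m inch '[{"x":0.1,"y":0,"z":0,"yaw":0,"gripper":-1},{"x":0.1,"y":0,"z":0,"yaw":0,"gripper":-1},{"x":0,"y":0,"z":0,"yaw":0,"gripper":-1},{"x":0,"y":0,"z":0,"yaw":0,"gripper":-1}]'
```

```text
time_s: 12.55
ee_pos: [464.8, 189.3, 93.1]
ee_rot: [180.0, -0.0, 80.8]
force: [-0.3, -1.7, 2.6]
gripper_width: -0.1
time_s: 12.88
ee_pos: [464.3, 190.6, 92.5]
ee_rot: [-179.9, 0.1, 80.8]
force: [-0.2, -5.5, 0.5]
gripper_width: 0.4
```

```bash
python3 -m inch '[{"x":-1,"y":0,"z":0,"yaw":0,"gripper":-1},{"x":-1,"y":0,"z":-2,"yaw":0,"gripper":-1},{"x":0,"y":0,"z":-4,"yaw":0,"gripper":-1},{"x":0,"y":0,"z":-4,"yaw":0,"gripper":-1},{"x":0,"y":0,"z":-4,"yaw":0,"gripper":-1},{"x":0,"y":0,"z":0,"yaw":0,"gripper":-1},{"x":0,"y":0,"z":0,"yaw":0,"gripper":-1}]'; python3 to.py 474.3 248.5
python3 - <<'E'
from h import *
a=grab('wrist','w7'); b=grab('scene','s7')
cv2.imwrite('pics/c7.png',np.hstack([a['pixels'][60:340,100:400,::-1],cv2.resize(b['pixels'][180:292,110:230,::-1],(300,280),interpolation=2)]))
E
```

```text
time_s: 13.47
ee_pos: [462.8, 172.2, 235.4]
ee_rot: [179.7, -0.3, 80.7]
force: [-0.6, 0.2, -1.0]
gripper_width: 0.4
t 13.47 pos [462.8 172.2 235.4] rot [179.7  -0.3  80.7] F [-0.6  0.2 -1. ] w 0.4
move cm: x 7.72 y -0.09
```

View pics/c7.png

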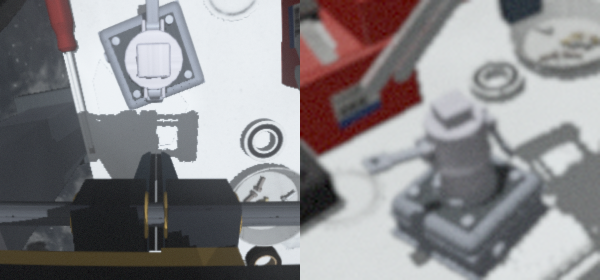

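cam_b is folded down against the cap, and the cap is still home. Now over to the far arm (cam_a).

```bash
python3 -m inch '[{"x":1.5,"y":0,"z":0,"yaw":0,"gripper":-1},{"x":3,"y":0,"z":0,"yaw":0,"gripper":-1},{"x":3,"y":-0.1,"z":0,"yaw":0,"gripper":-1},{"x":3,"y":0,"z":0,"yaw":0,"gripper":-1},{"x":3,"y":0,"z":0,"yaw":0,"gripper":-1},{"x":1.2,"y":0,"z":0,"yaw":0,"gripper":-1},{"x":0,"y":0,"z":0,"yaw":0,"gripper":-1},{"x":0,"y":0,"z":2,"yaw":0,"gripper":-1},{"x":0,"y":0,"z":2.5,"yaw":0,"gripper":-1},{"x":0,"y":0,"z":1.5,"yaw":0,"gripper":-1},{"x":0,"y":0,"z":0,"yaw":0,"gripper":-1}]'; python3 to.py 474.3 248.5
```

```text
time_s: 14.48
ee_pos: [481.5, 313.7, 168.5]
ee_rot: [-179.6, 0.4, 80.7]
force: [-0.7, -0.3, -0.3]
gripper_width: 0.2
t 14.48 pos [481.5 313.7 168.5] rot [-179.6    0.4   80.7] F [-0.7 -0.3 -0.3] w 0.2
move cm: x -6.55 y 0.34
```

```bash
python3 -m inch '[{"x":0,"y":0,"z":0.8,"yaw":0,"gripper":-1},{"x":0,"y":0,"z":0.8,"yaw":0,"gripper":-1},{"x":0,"y":0,"z":0.8,"yaw":0,"gripper":-1},{"x":0,"y":0,"z":0.8,"yaw":0,"gripper":-1},{"x":0,"y":0,"z":0.8,"yaw":0,"gripper":-1},{"x":0,"y":0,"z":0.8,"yaw":0,"gripper":-1},{"x":0,"y":0,"z":0,"yaw":0,"gripper":-1}]'; python3 -m inch '[{"x":0,"y":0,"z":0.6,"yaw":0,"gripper":-1},{"x":0,"y":0,"z":0.6,"yaw":0,"gripper":-1},{"x":0,"y":0,"z":0.6,"yaw":0,"gripper":-1},{"x":0,"y":0,"z":0.6,"yaw":0,"gripper":-1},{"x":0,"y":0,"z":0.6,"yaw":0,"gripper":-1},{"x":0,"y":0,"z":0,"yaw":0,"gripper":-1}]'; python3 to.py 474.3 248.5
```

```text
time_s: 15.07
ee_pos: [483.5, 316.3, 123.2]
ee_rot: [-179.9, 0.1, 80.8]
force: [-0.4, 0.8, 0.4]
gripper_width: 0.2
time_s: 15.57
ee_pos: [483.5, 316.3, 93.4]
ee_rot: [-179.9, 0.1, 80.8]
force: [-0.3, 0.3, 0.1]
gripper_width: 0.5
t 15.57 pos [483.5 316.3  93.4] rot [-1.799e+02  1.000e-01  8.080e+01] F [-0.3  0.3  0.1] w 0.5
move cm: x -6.84 y 0.18
```

Radial distance is 68 mm. Last time the stop was felt at about 59 mm, so I move in 10 mm with a force check.

```bash
python3 -m inch '[{"x":-0.2,"y":0,"z":0,"yaw":0,"gripper":-1},{"x":-0.2,"y":0,"z":0,"yaw":0,"gripper":-1},{"x":-0.2,"y":0,"z":0,"yaw":0,"gripper":-1},{"x":0,"y":0,"z":0,"yaw":0,"gripper":-1}]'; python3 -m inch '[{"x":-0.1,"y":0,"z":0,"yaw":0,"gripper":-1},{"x":-0.1,"y":0,"z":0,"yaw":0,"gripper":-1},{"x":-0.1,"y":0,"z":0,"yaw":0,"gripper":-1},{"x":0,"y":0,"z":0,"yaw":0,"gripper":-1},{"x":0,"y":0,"z":0,"yaw":0,"gripper":-1}]'; python3 -m inch '[{"x":-0.1,"y":0,"z":0,"yaw":0,"gripper":-1},{"x":0,"y":0,"z":0,"yaw":0,"gripper":-1},{"x":0,"y":0,"z":0,"yaw":0,"gripper":-1}]'; python3 to.py 474.3 248.5
```

```text
time_s: 15.9
ee_pos: [483.4, 310.8, 95.2]
ee_rot: [180.0, -0.1, 80.7]
force: [0.4, 2.1, -0.7]
gripper_width: 0.4
time_s: 16.32
ee_pos: [483.4, 309.0, 95.2]
ee_rot: [179.9, -0.2, 80.7]
force: [1.6, 6.2, -2.0]
gripper_width: 0.4
time_s: 16.57
ee_pos: [483.5, 308.5, 95.2]
ee_rot: [179.9, -0.2, 80.7]
force: [2.0, 5.7, -3.3]
gripper_width: 0.3
t 16.57 pos [483.5 308.5  95.2] rot [179.9  -0.2  80.7] F [ 2.   5.7 -3.3] w 0.3
move cm: x -6.07 y 0.06
```

The stop is felt (6 N). I back out, rise, move off to the side and look.

```bash
python3 -m inch '[{"x":1,"y":0,"z":0,"yaw":0,"gripper":-1},{"x":1,"y":0,"z":-2,"yaw":0,"gripper":-1},{"x":0,"y":0,"z":-4,"yaw":0,"gripper":-1},{"x":0,"y":0,"z":-4,"yaw":0,"gripper":-1},{"x":0,"y":0,"z":-4,"yaw":0,"gripper":-1},{"x":-3,"y":0,"z":-1,"yaw":0,"gripper":-1},{"x":-4,"y":0,"z":0,"yaw":0,"gripper":-1},{"x":-4,"y":0,"z":0,"yaw":0,"gripper":-1},{"x":-4,"y":0,"z":0,"yaw":0,"gripper":-1},{"x":-2,"y":0,"z":0,"yaw":0,"gripper":-1},{"x":0,"y":0,"z":0,"yaw":0,"gripper":-1},{"x":0,"y":0,"z":0,"yaw":0,"gripper":-1}]'
python3 - <<'E'
from h import *
a=grab('wrist','w8'); b=grab('scene','s8')
print(proj(a,[[473.7,247.5,152]])-[100,60])
cv2.imwrite('pics/c8.png',np.hstack([a['pixels'][60:340,100:400,::-1],cv2.resize(b['pixels'][180:292,110:230,::-1],(300,280),interpolation=2)]))
E
```

```text
time_s: 17.57
ee_pos: [458.3, 158.0, 245.2]
ee_rot: [-180.0, 0.0, 80.6]
force: [0.1, 0.2, 0.3]
gripper_width: 0.6
[[155.1  40.4]]
```

View pics/c8.png

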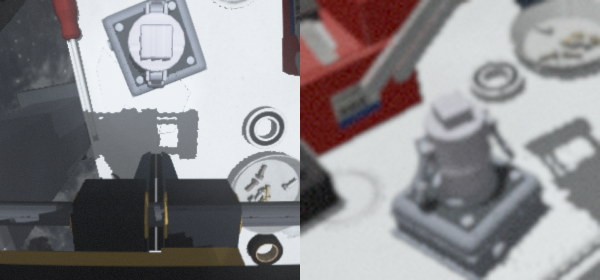

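Both arms are folded down, the cap is upright and its boss is at (157,42) in the crop, against (155,40) predicted. Handing in.

```bash
python3 -c "
from workcell import env; print(env.job_done())"
```

```text
the job is handed in; nothing more can be done
None
```

The cap is on the grooved adaptor (the left tank), pushed fully home, and both cam arms are down. I handed the job in at about 17.6 s of the 51 s limit; `job_done` reports no verdict.

- **Seating:** The cap came to a hard stop at TCP height 163.1 mm, against 162.8 mm predicted for fully home, with 17 N of push. I released it and a picture showed both arms still raised.
- **Cam arms:** I pushed cam_b down first, then cam_a, with the closed fingertips. Each met its stop at about 6 N.
- **Last check:** The final wrist and scene pictures show both arms folded down and the cap upright. Its boss was about 2 pixels from where I expected it. The gripper was clear, with no force reading.

**Not confirmed:** I judged the arm angles from the stop contact and the pictures, not from a direct measurement.

**Disagreed or failed on the way:**
- My first estimate of the adaptor's position was about 14 mm off. I corrected it from the close-up wrist view before lowering the cap.
- Two early move calls were refused because their rows left out keys, and nothing moved.

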